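Dock the status sign and turn its flag to the ring side

TASK

Put the status sign stand fully home into its kerbed dock plate, nose end in the narrow end of the dock, and turn the stand's pivoted flag half a turn so that its ring side, not its cross side, looks squarely out over the nose end. Keep the stand upright and leave the other things on the table where they are.

Things in the scene. Friction and masses are not known exactly. Their poses are not given: they have to be found in the camera images.
- sign_stand: Loose dark steel sign stand, 0.5 to 0.9 kg, mass centre near the handle axis. Origin: underside of the foot, straight below the handle; x to the rear, z up. Foot 12 mm thick, T-shaped: wide part x -45 to 55 mm, 80 mm wide; narrow nose x -95 to -45, 46 mm wide. Ballast block on the rear (x 20 to 52, y +-33, top at 28 mm). Flag post at x = -65 mm, y = 0.
- stand_handle (a point): Middle of the stand's black upright carrying grip (on a 10 mm stem), 129 mm above the stand's underside, on its origin's axis; axes as the stand's. The grip is 14 mm thick (along y), 36 mm long (along x) and reaches from 108 to 150 mm above the underside.
- flag (a joint): Turn of the flag about its upright post, rad, positive anticlockwise from above. 0: cross side looks out over the nose end; +3.14 or -3.14: ring side does. Range -3.6 to 3.6; friction (0.02 N m) keeps it where left. Aluminium plate 60 wide, 56 tall, 6 mm thick, 71 to 127 mm above the stand's underside; raised dark 34 mm ring on one side, dark diagonal cross on the other.
- flag_tab (a point): Middle of the flag's grip tab, on the pivot axis, 144 mm above the stand's underside. The tab is 10 mm thick, 24 mm wide and reaches from 126 to 156 mm above the underside. The point turns with the flag: its x axis is across the tab's thickness and points out of the ring side, y along its width, z up.
- dock: T-shaped plate fixed to the table: black rubber floor 3 mm thick, steel kerb (top 11 mm above the table) 3.5 mm clear of the stand's foot all round, open at the nose end. Origin: underside, where the stand's origin belongs (3 mm lower); x to its wide rear end, narrow nose end at -x, z up. The foot fits only nose to nose, axes parallel.
- dock_front (a point): Point on the dock's floor (3 mm above the table) straight below the flag's axis when the stand is home; 65 mm from the dock's origin towards the nose end.
- vee_block: Bystander: ground steel vee block 45x44x34 mm, loose; origin under its centre.
- bush_4: Bystander: turned steel flange bush, 24 mm diameter, 30 mm high, standing loose; origin under its centre.
- gauge_block_20: Bystander: small steel gauge block 9x30x20 mm, loose; origin under its centre.
- grease_tin: Bystander: round tin 66 mm diameter, 34 mm high, loose; origin under its centre.
- hex_key_5: Bystander: bent hex key 33x88x5 mm lying loose near the table's front edge; origin under its centre.

How it is judged (in metres and radians):
At the end, for the whole second after the job is handed in: The stand rests upright on the dock's floor inside the kerb, nose to nose (origin within 7 mm, flag axis within 9 mm of their places, less than 3 mm above the floor), the flag's ring side looks out over the nose end within 0.18 rad (10 degrees), and all is at rest (horizontal distance between sign_stand and dock below 0.007 m and horizontal distance between flag_tab and dock_front below 0.009 m and z of sign_stand in the frame of dock below 0.006 m and angle between sign_stand's own z axis and vertical below 0.05 rad and (value of joint flag between 2.96 and 3.32 rad or value of joint flag between -3.32 and -2.96 rad) and linear speed of sign_stand below 0.01 m/s and velocity of joint flag between -0.05 and 0.05 rad/s); the robot touches nothing.
It fails at once if the sign stand is tipped by more than 0.5 rad (angle between sign_stand's own z axis and vertical above 0.5 rad).
It fails at once if a loose bystander is shifted by more than 30 mm (distance of any of vee_block, bush_4, gauge_block_20, grease_tin, hex_key_5 from where it was at the start of the episode above 0.03 m).
It also fails if it takes over 67 s, if anything falls off the work surface, if the arm or the gripper's body presses on something with over 40 N, if the wrist force passes 120 N, or if a joint passes its speed limit or range.

ROBOT

A 6-joint arm with a two-finger parallel gripper is mounted at the origin on a cart in front of the work surface, level with it; the furniture and walls round the work are solid. World frame = base frame: x ahead of the robot, y to its left, z up, the work surface at z = 0. Lengths are in mm, angles in rad, forces in N, time in s.
With the tool pointing down it reaches from about 400 to 825 mm from the base axis. Payload 7 kg.
Tool frame: the origin (TCP) lies at the very end of the fingers, on their centre line; the grasp point (between the pads) lies manip.tcp_to_grasp behind it (manip.tcp_to_grasp is the distance from the TCP to the grasp point, in mm); z points along the fingers, y is the line along which they close (so a half turn about z gives the same grasp; the last joint's range is limited). The gripper opens to 88 mm and grips with 3 to 60 N. Pads are 19 mm wide; open, the fingers measure 130 mm over their backs; the gripper's body (78 mm by 193 mm) begins 47 mm behind the grasp point.
Start: joints at [-1.027, 0.359, 0.012, 0, -1.224, -0.288], TCP at [170.762, -653.02, 226.561] pointing down, gripper open.
Joint ranges: [-3.07, 3.07], [-1.43, 2.12], [-1.02, 1.25], [-3.03, 1.67], [-3.05, -0], [-3.03, 3.03]. Speed limits (rad/s): [2.39, 2.39, 3.01, 3.14, 3.14, 3.14].

INTERFACE

Orientations are given as a unit quaternion [x, y, z, w].
In Python, from cell import manip, eyes, workorder, nets gives the robot as it stands.
- The arm moves only by the tool carry_out, never from a script. Its argument "series" is a list of rows, each a list of 3 entries, a list of its own where there are three numbers: the shift along the tool's x, y, z normalised to -1 to 1, where 1 is 50 mm, then the turn, a rotation vector about the tool's x, y, z normalised to -1 to 1, where 1 is 0.1 rad, then the opening, from 0 (shut) to 1 (fully open). A call has 1 to 12 rows; each row shifts and turns the commanded pose from where the row before left it, along the tool's axes as they then stand; what a row does not reach is not made up. A row lasts 1/10 s, in which the tool goes at most 50 mm and 8.59 degrees, less where a joint would pass 70% of its speed; a pose out of reach is approached as far as the arm can. A call with a number of a shift or a turn outside -1 to 1 is refused whole. A call with a gripper value outside its range is refused whole. The fingers move at their own pace and stop on an object; the grip force is fixed at half the most. Time passes only in rows, so rows that do not move let the fingers close. It gives the time, the measured TCP pose, the force, the opening and the grip force at its end, in the units of the state.
- manip.sense(): the state, without advancing time (a new reading comes with each control period).
- eyes.camera(name): name is "scene" or "side" or "wrist"; returns a dict with "frame" (384x512x3 uint8, red, green, blue), "fx", "fy", "cx", "cy" (pixels), "k1" (the pictures are not rectified: a ray, as slopes to the right and down, at radius r is drawn at 1 + k1 r^2 times it, then the intrinsics apply), "R" (3x3) and "t" (3): a world point X has camera coordinates R X + t. Camera axes: x right, y down, z forward; pixel columns grow to the right and rows downward; lengths in mm; the calibration is good to about 2 mm. A picture is of the moment at which its call begins. There is no depth.
- workorder.sign_off(): hands the job in; it is judged then, once.
Trained networks look in a picture, given as the dict that the camera call returned (one of the last four; its "shot" number tells which), for a name from the list of things; names that differ only in an ending like _2 or _b are one class to them, and where a whole thing is asked for, a point or a joint stands for the part that bears it (a point fixed in the world has none). Each returns a list of dicts, best first, with "confidence" (0 to 1); they miss things now and then, are a little off and sometimes report something else, mostly with a low value. They report only what shows in the picture. A call takes as long as a camera call.
- nets.cut_out(picture, name): "mask" (384x512 bool, what is visible of it) and "rect" ([centre column, centre row, width, height] in pixels, round what is visible of it).
The state is a dict: "time_s": time; "joint_positions": joint angles; "qvel": joint speeds; "tau": joint torques, N m; "position": TCP position; "ee_rot": TCP orientation; "ft_force": force on the tool from outside, world axes, zero at the start; "torque": the same for the moment, N m; "opening": opening from 0.0 (shut) to 1.0 (fully open); "grasp_force": force on a finger pad.
Only numpy, scipy, OpenCV 4.12 (cv2) and the standard library are available. Lean on these libraries where they do the work, as an engineer would, in place of code of your own. Each camera call takes 0.05 s, during which the arm holds its last target. There are 200 camera calls.

## Working session

There is one attempt and no reset: what is moved stays moved. The work goes in short steps, Python scripts to look and compute and a tool call to move; the robot and the scene stay as the last step left them, time stands still between calls to the robot, and variables do not carry over. Pictures are saved under pics/ and viewed, at most 10 in all, crops included, and the job is handed in when it is done.

Besides the shell and the picture viewer there is one more tool, called after "Request:" as name(argument=value, ...), one argument or row to a line, values as JSON. carry_out: Moves the arm, as the interface text tells. Scaled input: -1 to 1 covers 50 mm each way for a shift and 0.1 rad each way for a turn. Its arguments: {"type":"object","properties":{"series":{"type":"array","items":{"type":"array"}}},"required":["series"]}

```bash
ls; mkdir -p pics; cat > h.py <<'E'
import numpy as np, cv2
from cell import manip, eyes, workorder, nets
from scipy.spatial.transform import Rotation as Rn
def ray(p,u,v):
    d=np.array([(u-p["cx"])/p["fx"],(v-p["cy"])/p["fy"]]); s=d.copy()
    for _ in range(20): s=d/(1+p["k1"]*(s@s))
    R=np.array(p["R"]);t=np.array(p["t"])
    return -R.T@t, R.T@np.array([s[0],s[1],1.])
def at_z(p,u,v,z):
    o,d=ray(p,u,v); return o+d*(z-o[2])/d[2]
def proj(p,X):
    c=np.array(p["R"])@np.asarray(X,float)+np.array(p["t"]); s=c[:2]/c[2]; s=s*(1+p["k1"]*(s@s))
    return np.array([p["fx"]*s[0]+p["cx"],p["fy"]*s[1]+p["cy"]])
def save(p,n,k=1): cv2.imwrite("pics/"+n,cv2.resize(p["frame"][:,:,::-1],None,fx=k,fy=k,interpolation=cv2.INTER_CUBIC))
E
python3 - <<'E'
from h import *
print(manip.tcp_to_grasp, manip.sense())
ims=[]
for c in("scene","side","wrist"):
    p=eyes.camera(c); ims.append(p["frame"]); print(c,np.round(-np.array(p["R"]).T@p["t"]),p["fx"],p["k1"])
    for n in("sign_stand","stand_handle","flag_tab","flag","dock","vee_block","bush_4","gauge_block_20","grease_tin","hex_key_5"):
        try: print(n,[(np.round(d["rect"]).tolist(),round(d["confidence"],2)) for d in nets.cut_out(p,n)[:2]])
        except Exception as e: print(n,e)
    if c!="wrist": save(p,c+"0.png",1.5)
E
```

```text
pics
18.8 {'time_s': 0.0, 'joint_positions': array([-1.02688291e+00,  3.59402115e-01,  1.10541843e-02, -3.55722501e-04,
       -1.22408879e+00, -2.88112866e-01]), 'qvel': array([-1.09139378e-03,  3.84506694e-04,  9.67067672e-05, -1.12470369e-03,
       -5.11313806e-04,  5.91068560e-04]), 'tau': array([ 2.91819691e-03, -5.82720423e+01,  2.93063146e+01,  6.99763834e+00,
        6.72334674e-03, -1.74332413e-04]), 'position': array([ 170.6484813 , -652.56647698,  225.60979515]), 'ee_rot': array([-1.27491728e-01,  9.91839281e-01,  8.17819772e-04, -1.78490409e-04]), 'ft_force': array([ 0.10054415, -0.78840668,  0.4627197 ]), 'torque': array([ 0.05401881,  0.01616113, -0.00915441]), 'grasp_force': 0.0, 'opening': 0.9997395434045341}
scene [-149. -623.  708.] 426.9847336890217 -0.02623802087114084
sign_stand [([271.0, 221.0, 51.0, 69.0], 0.74)]
stand_handle [([271.0, 221.0, 54.0, 76.0], 0.64)]
flag_tab [([259.0, 215.0, 23.0, 32.0], 0.79)]
flag [([258.0, 212.0, 21.0, 32.0], 0.62)]
dock [([186.0, 194.0, 47.0, 34.0], 0.72)]
vee_block [([263.0, 191.0, 7.0, 13.0], 0.46), ([310.0, 312.0, 33.0, 34.
[... 249 characters left out ...]
 822.] 415.41616556610586 -0.1382112348883497
sign_stand [([255.0, 202.0, 56.0, 50.0], 0.64)]
stand_handle [([255.0, 202.0, 55.0, 51.0], 0.59)]
flag_tab [([270.0, 188.0, 8.0, 33.0], 0.49)]
flag [([274.0, 190.0, 7.0, 34.0], 0.65)]
dock [([225.0, 310.0, 72.0, 43.0], 0.58)]
vee_block [([192.0, 231.0, 19.0, 19.0], 0.63)]
bush_4 [([267.0, 262.0, 8.0, 14.0], 0.43)]
gauge_block_20 [([236.0, 257.0, 2.0, 11.0], 0.51)]
grease_tin [([225.0, 310.0, 70.0, 40.0], 0.63), ([320.0, 174.0, 14.0, 18.0], 0.6)]
hex_key_5 []
wrist [  99. -672.  385.] 289.70153718416213 -0.03298353385311599
sign_stand []
stand_handle []
flag_tab []
flag []
dock []
vee_block []
bush_4 []
gauge_block_20 []
grease_tin []
hex_key_5 []
```

View pics/scene0.png

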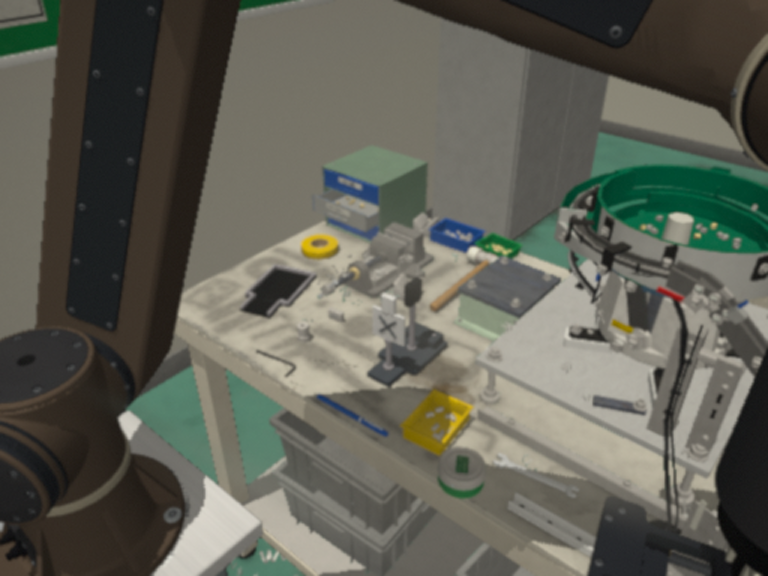

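View pics/side0.png

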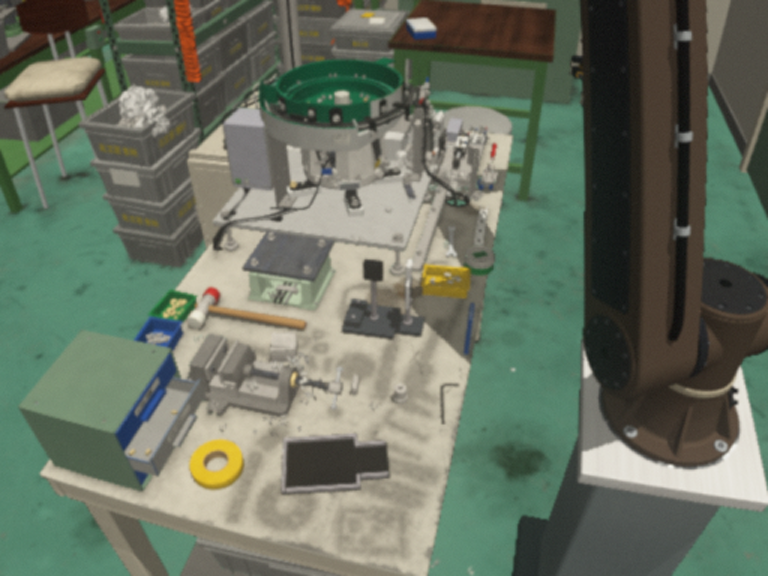

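The scene view (×1.5) shows the stand at about (405,350) with its cross side facing the robot, and the dock at (278,287). In the side view the stand's grip is at (373,270), and the dock spans (284–388, 436–492) with its narrow end towards the robot. A bush, a gauge block and a hex key lie between the two.

```bash
python3 - <<'E'
from h import *
s=eyes.camera("scene"); d=eyes.camera("side")
f=lambda p,u,v,z: np.round(at_z(p,u/1.5,v/1.5,z)).tolist()
print("handle",f(s,412,291,129),f(d,373,270,129))
print("tab",f(s,390,302,144),f(d,408,264,144))
for c in [(284,438),(354,436),(356,446),(387,445),(388,478),(358,480),(358,488),(283,492)]: print("dockside",f(d,*c,11))
for c in [(272,264),(314,274),(268,315),(242,306)]: print("dockscene",f(s,*c,11))
for n,c,z in [("bush",(399,393),15),("gauge",(354,383),10),("hexend",(443,420),0),("hexbend",(444,385),0),("vee",(284,345),20),("screw tip",(338,384),30),("nose R",(423,332),12),("nose L",(401,334),12),("rear",(344,330),12),("rear far",(352,302),12),("vise",(285,410),30),("yellow",(445,268),30)]: print(n,f(d,*c,z))
E
```

```text
handle [549.0, -91.0, 129.0] [546.0, -94.0, 129.0]
tab [484.0, -98.0, 144.0] [484.0, -107.0, 144.0]
dockside [615.0, 213.0, 11.0]
dockside [508.0, 181.0, 11.0]
dockside [499.0, 199.0, 11.0]
dockside [452.0, 186.0, 11.0]
dockside [437.0, 244.0, 11.0]
dockside [479.0, 259.0, 11.0]
dockside [476.0, 272.0, 11.0]
dockside [582.0, 306.0, 11.0]
dockscene [582.0, 309.0, 11.0]
dockscene [612.0, 212.0, 11.0]
dockscene [454.0, 174.0, 11.0]
dockscene [441.0, 234.0, 11.0]
bush [457.0, 80.0, 15.0]
gauge [538.0, 73.0, 10.0]
hexend [376.0, 108.0, 0.0]
hexbend [388.0, 32.0, 0.0]
vee [685.0, 23.0, 20.0]
screw tip [558.0, 98.0, 30.0]
nose R [447.0, -78.0, 12.0]
nose L [486.0, -63.0, 12.0]
rear [592.0, -49.0, 12.0]
rear far [600.0, -129.0, 12.0]
vise [626.0, 172.0, 30.0]
yellow [436.0, -256.0, 30.0]
```

```bash
cat >> h.py <<'E'
def plan(target,yaw=None):
    s=manip.sense(); R=Rn.from_quat(s["ee_rot"]); M=R.as_matrix()
    print("t",round(s["time_s"],2),"pos",np.round(s["position"],1),"toolx yaw",round(np.arctan2(-M[1,0],-M[0,0]),4),"tilt",np.round(M[:,2],4),"q",np.round(s["joint_positions"],2),"open",round(s["opening"],3),"F",np.round(s["ft_force"],1))
    if yaw is None: T=R
    else: T=Rn.from_matrix(np.array([[-np.cos(yaw),-np.sin(yaw),0],[-np.sin(yaw),np.cos(yaw),0],[0,0,-1]]).T)
    print("turn units",np.round((R.inv()*T).as_rotvec()/0.1,3),"shift units before turn",np.round(R.inv().apply(np.asarray(target)-s["position"])/50,3),"after turn",np.round(T.inv().apply(np.asarray(target)-s["position"])/50,3))
E
python3 - <<'E'
from h import *
p=eyes.camera("wrist"); print(np.round(p["R"],3)); print(np.round(ray(p,256,192)[1],3))
plan([450,-200,330],0.2); plan([460,170,330],0.2)
E
```

```text
[[-0.253  0.967 -0.   ]
 [ 0.931  0.244  0.272]
 [ 0.263  0.069 -0.962]]
[ 0.261  0.077 -0.962]
t 1.8 pos [ 170.7 -653.   226.6] toolx yaw 0.2558 tilt [ 0. -0. -1.] q [-1.03  0.36  0.01  0.   -1.22 -0.29] open 1.0 F [-0.1  0.  -0.5]
turn units [-0.    -0.     0.558] shift units before turn [-7.696  7.353 -2.069] after turn [-7.274  7.77  -2.069]
t 1.8 pos [ 170.7 -653.   226.6] toolx yaw 0.2558 tilt [ 0. -0. -1.] q [-1.03  0.36  0.01  0.   -1.22 -0.29] open 1.0 F [-0.1  0.  -0.5]
turn units [-0.    -0.     0.558] shift units before turn [-9.762 14.461 -2.069] after turn [-8.94  14.983 -2.069]
```

Request:
carry_out(
  series=[
    [[0,0,-1],[0,0,0],1],
    [[0,0,-1],[0,0,0],1],
    [[-0.7,0.67,0],[0,0,0],1],
    [[-0.7,0.67,0],[0,0,0],1],
    [[-0.7,0.67,0],[0,0,0],1],
    [[-0.7,0.67,0],[0,0,0],1],
    [[-0.7,0.67,0],[0,0,0],1],
    [[-0.7,0.67,0],[0,0,0],1],
    [[-0.7,0.67,0],[0,0,0],1],
    [[-0.7,0.67,0],[0,0,0],1],
    [[-0.7,0.67,0],[0,0,0],1],
    [[-0.7,0.67,0],[0,0,0],1],
  ],
)

```text
time_s: 3.0
position: [425.2, -238.5, 327.1]
ee_rot: [-0.128, 0.992, -0.0, 0.001]
ft_force: [1.6, -0.7, 0.4]
opening: 1.0
grasp_force: 0.0
```

```bash
python3 - <<'E'
from h import *
plan([460,-10,270])
E
```

```text
t 3.0 pos [ 425.2 -238.5  327.1] toolx yaw 0.2559 tilt [ 1.2e-03 -2.0e-04 -1.0e+00] q [-0.11 -0.01 -0.22  0.   -1.36 -1.21] open 1.0 F [ 1.6 -0.7  0.4]
turn units [0. 0. 0.] shift units before turn [-1.829  4.246  1.141] after turn [-1.829  4.246  1.141]
```

Request:
carry_out(
  series=[
    [[-0.4,0.9,0],[0,0,0],1],
    [[-0.4,0.9,0],[0,0,0],1],
    [[-0.4,0.9,0],[0,0,0],1],
    [[0,0,0],[0,0,0],1],
    [[0,0,0],[0,0,0],1],
  ],
)

```text
time_s: 3.5
position: [448.7, -93.3, 326.8]
ee_rot: [-0.129, 0.992, 0.0, 0.0]
ft_force: [-0.5, 0.8, 0.8]
opening: 1.001
grasp_force: 0.0
```

```bash
python3 - <<'E'
from h import *
p=eyes.camera("wrist"); save(p,"w1.png",1.5)
for n in("sign_stand","flag","dock"): print(n,[(np.round(d["rect"]).tolist(),round(d["confidence"],2)) for d in nets.cut_out(p,n)[:2]])
import pickle; pickle.dump(p,open("w1.pkl","wb"))
plan([440,190,300])
E
```

```text
sign_stand [([238.0, 200.0, 58.0, 100.0], 0.71)]
flag [([243.0, 190.0, 49.0, 26.0], 0.98)]
dock [([413.0, 224.0, 59.0, 57.0], 0.76)]
t 3.7 pos [448.3 -95.7 326.6] toolx yaw 0.2539 tilt [-0.e+00 -1.e-04 -1.e+00] q [ 0.22 -0.06 -0.27  0.   -1.37 -1.54] open 1.002 F [ 0.  -0.2 -0.2]
turn units [0. 0. 0.] shift units before turn [-1.275  5.572  0.531] after turn [-1.275  5.572  0.531]
```

View pics/w1.png

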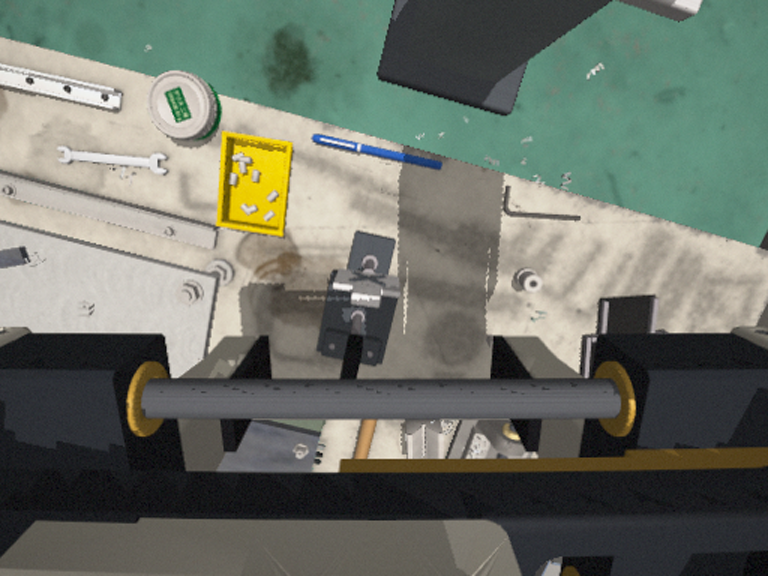

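The wrist view (×1.5) shows the stand's nose with front corners at about (358,231) and (395,239), the flag at (362,290), and part of the dock's nose at (628,300). The gripper hides the grip.

```bash
python3 - <<'E'
from h import *
import pickle; p=pickle.load(open("w1.pkl","rb"))
f=lambda u,v,z: np.round(at_z(p,u/1.5,v/1.5,z),1)
a,b=f(358,231,12),f(395,239,12); r1,r2=f(319,356,12),f(383,364,12)
print(a,b,np.linalg.norm(a-b),(a+b)/2); print(r1,r2,np.linalg.norm(r1-r2),(r1+r2)/2)
d=(r1+r2)/2-(a+b)/2; print("yaw",np.arctan2(d[1],d[0]),np.linalg.norm(d))
for c in[(370,262),(358,318)]: print(f(*c,12))
print("tab ends",f(332,280,141),f(383,300,150))
E
```

```text
[ 450.6 -118.    12. ] [448.7 -76.6  12. ] 41.44357610052492 [449.65 -97.3   12.  ]
[ 606.7 -126.6   12. ] [597.2 -50.5  12. ] 76.69067739953793 [601.95 -88.55  12.  ]
yaw 0.05738930894845722 152.55114716055078
[480.8 -96.6  12. ]
[548.4 -93.5  12. ]
tab ends [ 475.1 -127.2  141. ] [478.3 -83.1 150. ]
```

Request:
carry_out(
  series=[
    [[-0.23,0.95,0],[0,0,0],1],
    [[-0.23,0.95,0],[0,0,0],1],
    [[-0.23,0.95,0],[0,0,0],1],
    [[-0.23,0.95,0],[0,0,0],1],
    [[-0.23,0.95,0],[0,0,0],1],
    [[-0.95,0.1,0],[0,0,0],1],
    [[-0.95,0.1,0],[0,0,0],1],
    [[0,0,0],[0,0,0],1],
    [[0,0,0],[0,0,0],1],
    [[0,0,0],[0,0,0],1],
  ],
)

```text
time_s: 4.7
position: [533.5, 182.1, 326.5]
ee_rot: [-0.127, 0.992, -0.0, -0.0]
ft_force: [-0.0, 0.4, 0.4]
opening: 1.0
grasp_force: 0.0
```

```bash
python3 - <<'E'
from h import *
p=eyes.camera("wrist"); save(p,"w2.png",1.5)
import pickle; pickle.dump(p,open("w2.pkl","wb"))
print([(np.round(d["rect"]).tolist(),round(d["confidence"],2)) for d in nets.cut_out(p,"dock")[:2]])
plan([440,190,300])
E
```

```text
[([284.0, 156.0, 63.0, 103.0], 0.98)]
t 4.8 pos [533.1 182.3 327.4] toolx yaw 0.2545 tilt [ 1.1e-03  8.0e-04 -1.0e+00] q [ 0.68  0.12 -0.07  0.   -1.37 -1.99] open 0.999 F [ 0.2 -0.1  0. ]
turn units [0. 0. 0.] shift units before turn [1.764 0.617 0.546] after turn [1.764 0.617 0.546]
```

View pics/w2.png

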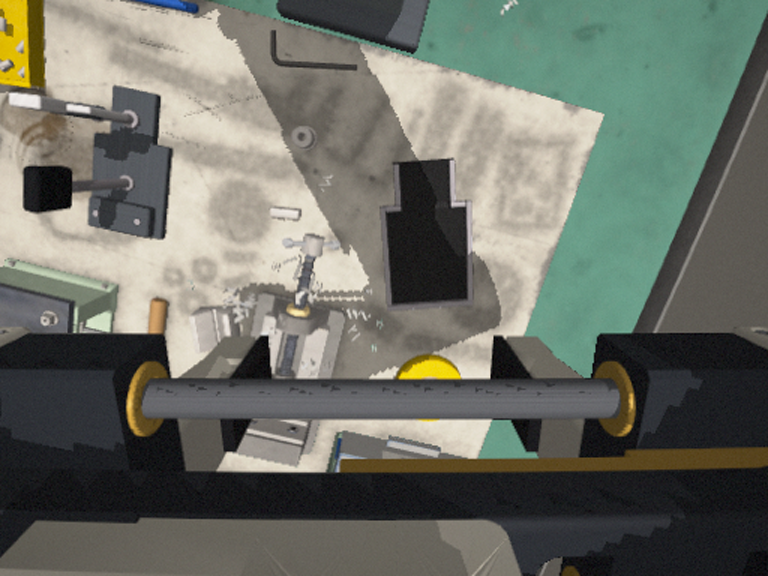

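The wrist view (×1.5) shows the whole dock: T from (385,160) to (472,305), narrow end up. The stand's foot is in clear view at (90–172, 85–238). I'll zoom in on both.

```bash
python3 - <<'E'
from h import *
import pickle; p=pickle.load(open("w2.pkl","rb"))
im=p["frame"][:,:,::-1]
a=cv2.resize(im[95:215,245:325],None,fx=4.8,fy=4.8,interpolation=cv2.INTER_CUBIC)
b=cv2.resize(im[50:170,40:125],None,fx=4.8,fy=4.8,interpolation=cv2.INTER_CUBIC)
cv2.imwrite("pics/z2.png",np.hstack([a,b])); print(a.shape,b.shape)
E
```

```text
(576, 384, 3) (576, 408, 3)
```

View pics/z2.png

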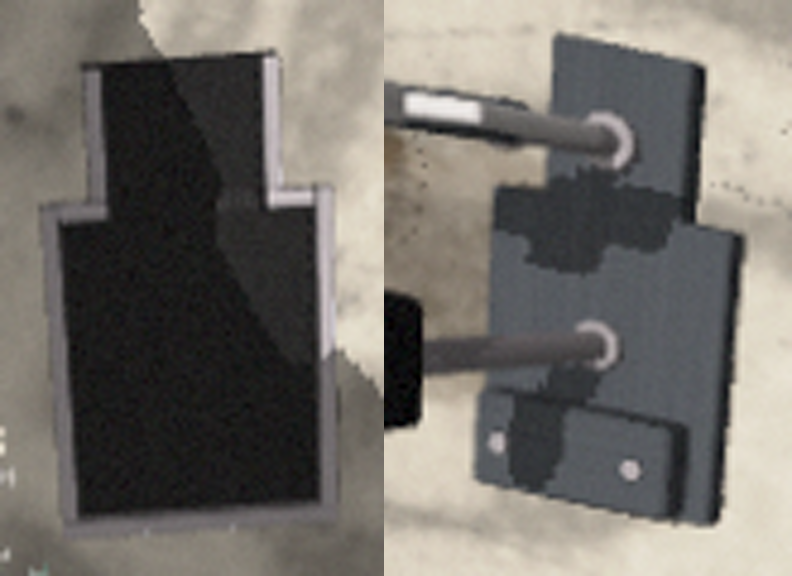

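```bash
python3 - <<'E'
from h import *
from scipy.optimize import least_squares
import pickle; p=pickle.load(open("w2.pkl","rb"))
A=lambda x,y,z: at_z(p,245+(x+.5)/4.8-.5,95+(y+.5)/4.8-.5,z)[:2]
B=lambda x,y,z: at_z(p,40+(x-384+.5)/4.8-.5,50+(y+.5)/4.8-.5,z)[:2]
def fit(f,n,x0):
    r=least_squares(f,x0,loss="soft_l1",f_scale=2); print(n,np.round(r.x,3)); print(np.round(f(r.x).reshape(-1,2),1).tolist()); return r.x
T=lambda q,L: np.array(L)@np.array([[np.cos(q[2]),np.sin(q[2])],[-np.sin(q[2]),np.cos(q[2])]])+q[:2]
dp=np.array([A(*c,11) for c in[(65,533),(338,517),(41,207),(332,186),(83,66),(279,52)]])
def fd(q):
    t,e=q[3:]; L=[(58.5+t,-43.5-t),(58.5+t,43.5+t),(-48.5-t,-43.5-t),(-48.5-t,43.5+t),(-e,-26.5-t),(-e,26.5+t)]
    return (T(q,L)-dp).ravel()
fit(fd,"dock",[540,241,.28,4,97])
sp=np.array([B(*c,12) for c in[(556,35),(696,66),(493,187),(740,236),(475,482),(708,522),(605,142),(597,345)]])
L=[(-95,-23),(-95,23),(-45,-40),(-45,40),(55,-40),(55,40),(-65,0),(0,0)]
fit(lambda q:(T(q,L)-sp).ravel(),"stand",[547,-93,.1])
print("obstacles", at_z(p,300/1.5,245/1.5,40), at_z(p,285/1.5,213/1.5,20), at_z(p,303/1.5,137/1.5,30))
E
```

```text
dock [5.38219e+02 2.37257e+02 3.25000e-01 5.28000e+00 9.79670e+01]
[[0.9, 0.4], [0.2, -0.4], [-0.7, 0.2], [-0.4, -0.2], [-0.1, 0.4], [0.1, -0.4]]
stand [ 5.45911e+02 -9.49180e+01  3.60000e-02]
[[-0.4, -1.1], [-0.6, -0.4], [-1.2, -0.6], [0.3, -2.6], [-0.4, 0.9], [3.1, -0.4], [0.2, 3.8], [0.1, 1.8]]
obstacles [559.81130609 102.8193325   40.        ] [534.45317911  77.56448236  20.        ] [454.53367595  81.99409858  30.        ]
```

```bash
python3 - <<'E'
from h import *
plan([546,-95,230],0.055)
E
```

```text
t 4.8 pos [533.1 182.3 327.4] toolx yaw 0.2545 tilt [ 1.1e-03  8.0e-04 -1.0e+00] q [ 0.68  0.12 -0.07  0.   -1.37 -1.99] open 0.999 F [ 0.2 -0.1  0. ]
turn units [0.006 0.012 1.995] shift units before turn [ 1.149 -5.433  1.944] after turn [ 0.047 -5.552  1.948]
```

Request:
carry_out(
  series=[
    [[0,0,0],[0,0,1],1],
    [[0,0,0],[0,0,1],1],
    [[0,-0.93,0],[0,0,0],1],
    [[0,-0.93,0],[0,0,0],1],
    [[0,-0.93,0],[0,0,0],1],
    [[0,-0.93,0],[0,0,0],1],
    [[0,-0.92,0.2],[0,0,0],1],
    [[0.05,-0.91,0.3],[0,0,0],1],
    [[0,0,0.5],[0,0,0],1],
    [[0,0,0.5],[0,0,0],1],
    [[0,0,0.4],[0,0,0],1],
    [[0,0,0],[0,0,0],1],
  ],
)

```text
time_s: 6.0
position: [544.2, -94.3, 229.9]
ee_rot: [-0.027, 1.0, 0.0, -0.002]
ft_force: [-0.4, 0.2, -0.5]
opening: 1.0
grasp_force: 0.0
```

```bash
python3 - <<'E'
from h import *
p=eyes.camera("wrist"); save(p,"w3.png",1.5); plan([546,-95,110],0.055)
E
```

```text
t 6.05 pos [545.4 -94.2 231.8] toolx yaw 0.0554 tilt [-6.e-04 -2.e-04 -1.e+00] q [ 0.18  0.16 -0.25  0.   -1.17 -1.7 ] open 0.999 F [-0.  -0.6  0.4]
turn units [-0.001 -0.006  0.004] shift units before turn [-0.013 -0.016  2.437] after turn [-0.012 -0.017  2.437]
```

View pics/w3.png

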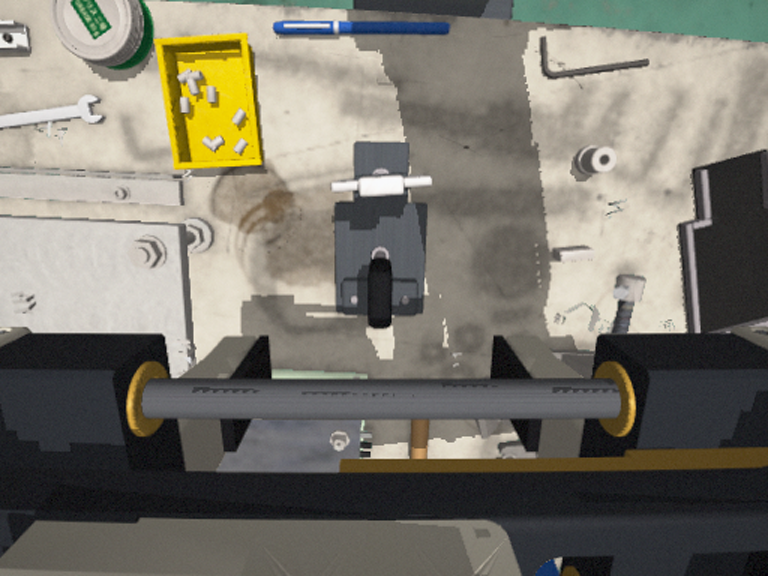

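The stand is squarely aligned with the tool: grip at (380,290), centred between the fingers, and flag edge-on at (381,186). Next I descend and grip.

Request:
carry_out(
  series=[
    [[0,0,0.6],[0,0,0],1],
    [[0,0,0.6],[0,0,0],1],
    [[0,0,0.6],[0,0,0],1],
    [[0,0,0.4],[0,0,0],1],
    [[0,0,0.23],[0,0,0],1],
    [[0,0,0],[0,0,0],0],
    [[0,0,0],[0,0,0],0],
    [[0,0,0],[0,0,0],0],
    [[0,0,0],[0,0,0],0],
    [[0,0,0],[0,0,0],0],
    [[0,0,0],[0,0,0],0],
  ],
)

```text
time_s: 7.15
position: [546.6, -93.8, 110.5]
ee_rot: [-0.028, 1.0, 0.0, 0.0]
ft_force: [-0.5, -0.3, -0.1]
opening: 0.516
grasp_force: 0.0
```

```bash
python3 - <<'E'
from h import *
p=eyes.camera("wrist"); 
import pickle; pickle.dump(p,open("w4.pkl","wb")); save(p,"w4.png",1.5)
print([(np.round(d["rect"]).tolist(),round(d["confidence"],2)) for d in nets.cut_out(p,"flag_tab")[:2]])
plan([546,-95,180],0.055)
E
```

```text
[([254.0, 129.0, 122.0, 37.0], 0.8)]
t 7.25 pos [546.4 -93.8 110.2] toolx yaw 0.0558 tilt [ 2.e-04  0.e+00 -1.e+00] q [ 0.18  0.27 -0.41  0.   -0.89 -1.7 ] open 0.421 F [ 0.3 -0.5 -1. ]
turn units [0.    0.002 0.008] shift units before turn [ 0.01  -0.024 -1.395] after turn [ 0.01  -0.024 -1.395]
```

View pics/w4.png

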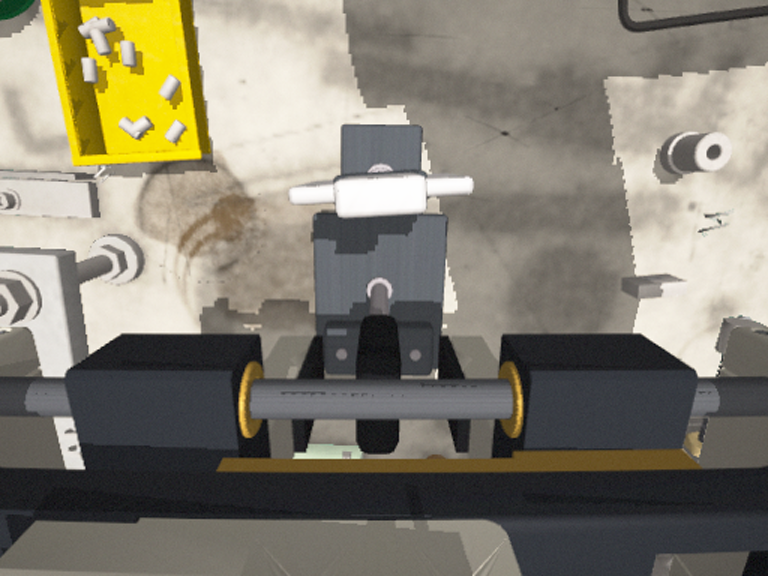

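The fingers are straddling the grip at (378,390) and still closing; the tab is at (381,195). I keep closing.

Request:
carry_out(
  series=[
    [[0,0,0],[0,0,0],0],
    [[0,0,0],[0,0,0],0],
    [[0,0,0],[0,0,0],0],
    [[0,0,0],[0,0,0],0],
    [[0,0,0],[0,0,0],0],
    [[0,0,0],[0,0,0],0],
    [[0,0,0],[0,0,0],0],
  ],
)

```text
time_s: 7.95
position: [546.3, -93.8, 109.9]
ee_rot: [-0.028, 1.0, -0.0, -0.0]
ft_force: [0.6, -1.3, -1.6]
opening: 0.161
grasp_force: 30.0
```

Request:
carry_out(
  series=[
    [[0,0,-0.2],[0,0,0],0],
    [[0,0,-0.3],[0,0,0],0],
    [[0,0,-0.4],[0,0,0],0],
    [[0,0,-0.5],[0,0,0],0],
    [[0,0,-0.3],[0,0,0],0],
    [[0,0,0],[0,0,0],0],
  ],
)

```text
time_s: 8.55
position: [547.3, -93.6, 197.3]
ee_rot: [-0.028, 1.0, 0.0, 0.002]
ft_force: [0.1, 1.0, -7.0]
opening: 0.156
grasp_force: 30.0
```

```bash
python3 - <<'E'
from h import *
p=eyes.camera("wrist"); save(p,"w5.png",1.5)
import pickle; pickle.dump(p,open("w5.pkl","wb"))
for n in ("flag_tab","sign_stand"):
  print([(np.round(d["rect"]).tolist(),round(d["confidence"],2)) for d in nets.cut_out(p,n)[:2]])
plan([440,100,200],0.055)
E
```

```text
[([254.0, 129.0, 124.0, 35.0], 0.56), ([255.0, 194.0, 124.0, 223.0], 0.33)]
[([254.0, 196.0, 123.0, 222.0], 0.88)]
t 8.7 pos [545.3 -93.6 193.8] toolx yaw 0.0554 tilt [-2.2e-03  5.0e-04 -1.0e+00] q [ 0.18  0.19 -0.3  -0.   -1.08 -1.7 ] open 0.162 F [-1.1  0.1 -8.1]
turn units [ 0.006 -0.022  0.004] shift units before turn [ 1.888  3.983 -0.117] after turn [ 1.889  3.982 -0.123]
```

View pics/w5.png

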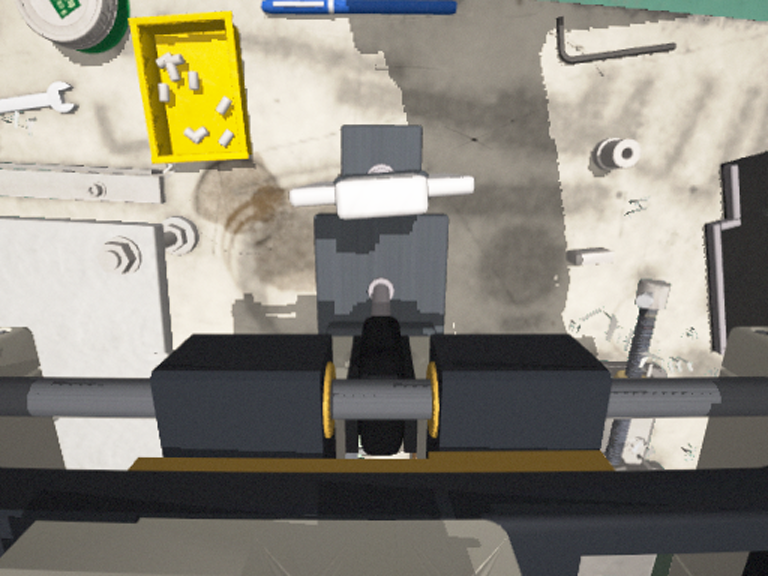

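The stand is lifted and level in the gripper: nose front edge at (341–422,125), shoulder at v=214, stem ring at (380,290). I compute its offset in the hand.

```bash
python3 - <<'E'
from h import *
import pickle; p=pickle.load(open("w5.pkl","rb")); s=manip.sense()
y=.0554; ax=np.array([np.cos(y),np.sin(y)]); ay=np.array([-np.sin(y),np.cos(y)])
z=s["position"][2]-110.2+12
for n,c,h in [("noseL",(341,125),z),("noseR",(422,125),z),("shL",(316,214),z),("shR",(448,214),z),("stem",(380,289),z),("post",(380,170),z),("tabtop",(381,192),z+144)]:
    q=at_z(p,(c[0]+.5)/1.5-.5,(c[1]+.5)/1.5-.5,h)[:2]-s["position"][:2]; print(n,round(q@ax,1),round(q@ay,1))
E
```

```text
noseL -93.8 -22.5
noseR -93.9 23.3
shL -43.8 -38.5
shR -43.9 40.0
stem 2.6 -0.4
post -69.1 -0.4
tabtop -65.4 0.0
```

Request:
carry_out(
  series=[
    [[0.4,0,0],[0,0,0],0],
    [[0.6,0,0],[0,0,0],0],
    [[0.5,0.3,0],[0,0,0],0],
    [[0.4,0.6,0],[0,0,0],0],
    [[0,0.8,0],[0,0,0],0],
    [[0,0.8,0],[0,0,0],0],
    [[0,0.8,0],[0,0,0],0],
    [[0,0.8,0],[0,0,0],0],
    [[0,0.8,0],[0,0,0],0],
    [[0,0.7,0],[0,0,0],0],
    [[0,0.5,0],[0,0,0],0],
    [[0,0.3,0],[0,0,0],0],
  ],
)

```text
time_s: 9.9
position: [432.8, 221.9, 193.7]
ee_rot: [-0.029, 1.0, -0.001, -0.001]
ft_force: [1.5, 0.4, -7.7]
opening: 0.16
grasp_force: 30.0
```

Request:
carry_out(
  series=[
    [[0,0,0],[0,0,-0.5],0],
    [[0,0,0],[0,0,-0.7],0],
    [[0,0,0],[0,0,-0.8],0],
    [[0,0,0],[0,0,-0.5],0],
    [[0,0,0],[0,0,-0.2],0],
    [[0,0,0],[0,0,0],0],
  ],
)

```text
time_s: 10.5
position: [433.4, 219.9, 194.4]
ee_rot: [-0.162, 0.987, -0.0, -0.001]
ft_force: [1.2, 0.2, -6.4]
opening: 0.157
grasp_force: 30.0
```

```bash
python3 - <<'E'
from h import *
plan([537.3,237,150],0.325)
E
```

```text
t 10.5 pos [433.4 219.9 194.4] toolx yaw 0.3249 tilt [-1.1e-03 -9.0e-04 -1.0e+00] q [ 0.88  0.07 -0.44 -0.   -1.06 -2.12] open 0.157 F [ 1.2  0.2 -6.4]
turn units [-0.006 -0.013 -0.001] shift units before turn [-2.08  -0.339  0.886] after turn [-2.079 -0.34   0.888]
```

Request:
carry_out(
  series=[
    [[-0.4,-0.07,0],[0,0,0],0],
    [[-0.6,-0.1,0],[0,0,0],0],
    [[-0.6,-0.1,0],[0,0,0],0],
    [[-0.38,-0.07,0.2],[0,0,0],0],
    [[-0.1,0,0.3],[0,0,0],0],
    [[0,0,0.3],[0,0,0],0],
    [[0,0,0.08],[0,0,0],0],
    [[0,0,0],[0,0,0],0],
    [[0,0,0],[0,0,0],0],
  ],
)

```text
time_s: 11.4
position: [537.7, 237.8, 151.7]
ee_rot: [-0.162, 0.987, 0.0, 0.0]
ft_force: [-0.3, 0.2, -6.8]
opening: 0.158
grasp_force: 30.0
```

```bash
python3 - <<'E'
from h import *
p=eyes.camera("wrist"); save(p,"w6.png",1.5)
import pickle; pickle.dump(p,open("w6.pkl","wb"))
plan([537.3,237,118],0.325)
E
```

```text
t 11.45 pos [537.9 238.  152. ] toolx yaw 0.326 tilt [ 1.2e-03  7.0e-04 -1.0e+00] q [ 0.75  0.28 -0.29  0.   -1.01 -1.99] open 0.158 F [ 1.  -0.4 -6.3]
turn units [0.003 0.014 0.01 ] shift units before turn [ 0.018 -0.014  0.68 ] after turn [ 0.018 -0.014  0.68 ]
```

View pics/w6.png

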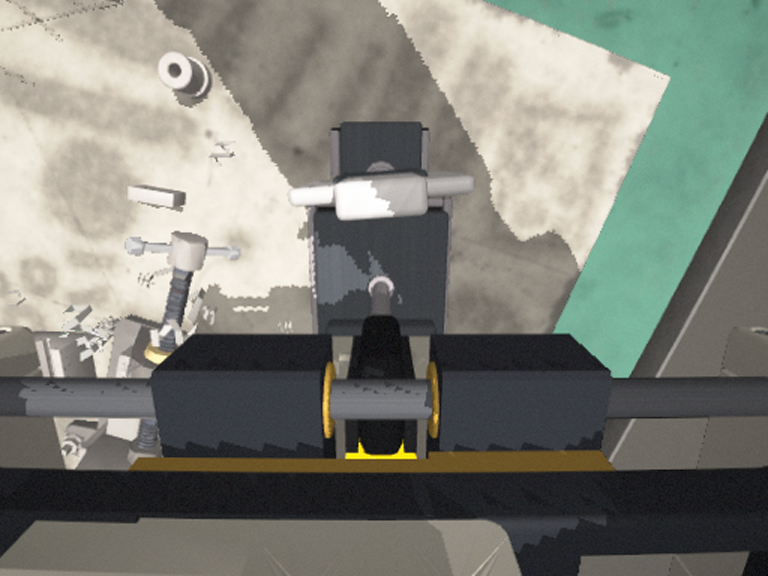

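Seen from above, the stand sits centred over the dock: kerb nose edges at u=332 and 429, stand nose at 340–421. I check the fore-aft fit by projection.

```bash
python3 - <<'E'
from h import *
import pickle; p=pickle.load(open("w6.pkl","rb"))
y=.325; ax=np.array([np.cos(y),np.sin(y),0]); ay=np.array([-np.sin(y),np.cos(y),0])
for x,w in [(-98,31.8),(-53.8,48.8),(-98,-31.8),(-53.8,-48.8)]: print(x,w,np.round(proj(p,np.array([538.2,237.3,11])+ax*x+ay*w)*1.5,1))
E
python3 - <<'E'
import cv2
i=cv2.imread("pics/w6.png")[105:235,270:490]
cv2.imwrite("pics/z6.png",cv2.resize(i,None,fx=3.6,fy=3.6,interpolation=cv2.INTER_CUBIC))
E
```

```text
-98 31.8 [428.2 127.6]
-53.8 48.8 [451.3 196.6]
-98 -31.8 [330.5 127.5]
-53.8 -48.8 [307.3 196.4]
```

View pics/z6.png

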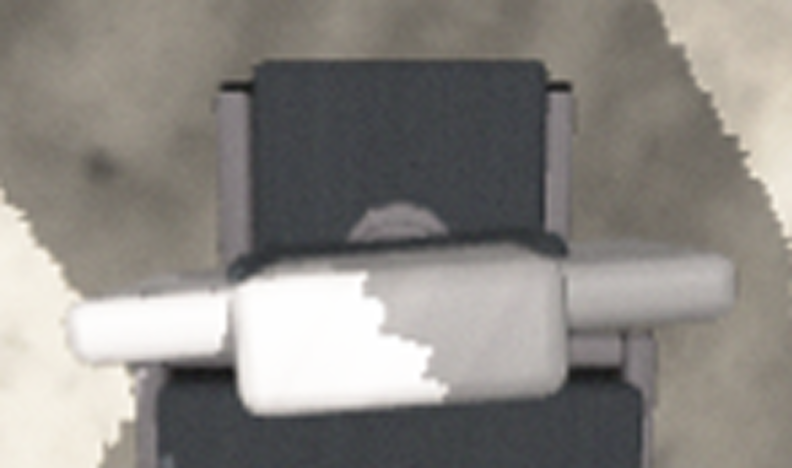

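The crop confirms it: the kerb edges lie where the model puts them, within about 1 px, and the gaps are equal on both sides. I lower the stand.

Request:
carry_out(
  series=[
    [[0,-0.01,0.2],[0,0,0],0],
    [[0,0,0.25],[0,0,0],0],
    [[0,0,0.15],[0,0,0],0],
    [[0,0,0.06],[0,0,0],0],
    [[0,0,0.05],[0,0,0],0],
    [[0,0,0.04],[0,0,0],0],
    [[0,0,0],[0,0,0],0],
    [[0,0,0],[0,0,0],0],
  ],
)

```text
time_s: 12.25
position: [542.4, 238.8, 117.5]
ee_rot: [-0.163, 0.987, 0.001, 0.005]
ft_force: [6.4, -2.0, 10.9]
opening: 0.156
grasp_force: 30.0
```

```bash
python3 - <<'E'
from h import *
p=eyes.camera("wrist"); save(p,"w7.png",1.5)
import pickle; pickle.dump(p,open("w7.pkl","wb"))
plan([537.6,237.2,113],0.325); print(manip.sense()["torque"])
E
python3 - <<'E'
import cv2
i=cv2.imread("pics/w7.png")[95:345,230:530]
cv2.imwrite("pics/z7.png",cv2.resize(i,None,fx=2.4,fy=2.4,interpolation=cv2.INTER_CUBIC))
E
```

```text
t 12.3 pos [542.4 238.9 117.5] toolx yaw 0.328 tilt [ 0.0093  0.0033 -1.    ] q [ 0.75  0.31 -0.33  0.   -0.92 -1.99] open 0.159 F [ 6.5 -1.3 10.7]
turn units [0.002 0.099 0.03 ] shift units before turn [ 0.103 -0.001  0.089] after turn [ 0.102 -0.001  0.09 ]
[-0.84100477 -2.00103443 -0.03501597]
```

View pics/z7.png

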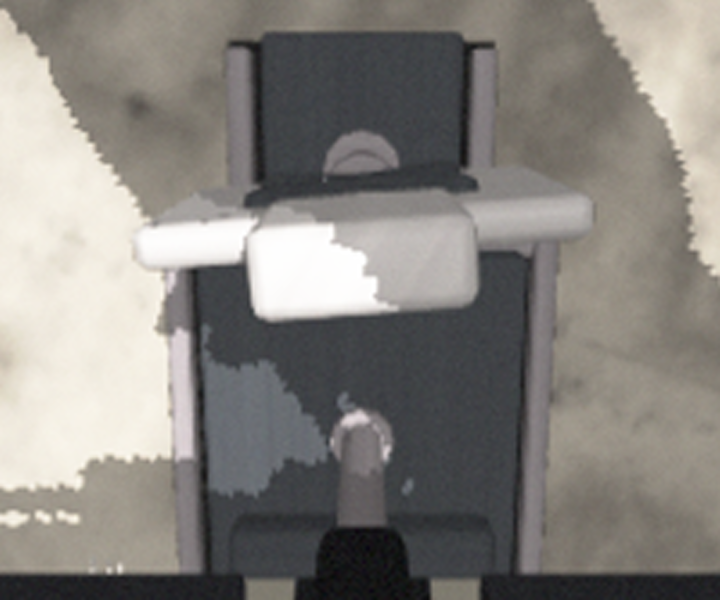

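The foot is laterally centred between the kerbs, with nose front edge at zoom (262–465,33) and kerb ends at v≈42. It is being held up about 4 mm and pushed back. I work out where it is touching.

```bash
python3 - <<'E'
from h import *
import pickle; p=pickle.load(open("w7.pkl","rb"))
y=.325; ax=np.array([np.cos(y),np.sin(y)]); ay=np.array([-np.sin(y),np.cos(y)])
def g(x,v,z):
    u=230+x/2.4; w=95+v/2.4
    q=at_z(p,(u+.5)/1.5-.5,(w+.5)/1.5-.5,z)[:2]-[538.2,237.3]; return np.round([q@ax,q@ay],1)
for z in(15,19): print("nose",z,g(262,33,z),g(465,33,z),"shoulderR",g(530,252,z),"stem",g(361,442,z))
print("kerb end",g(228,47,11),g(494,47,11),"floor end",g(245,42,3),"shoulder kerb outer right",g(556,243,11))
q=manip.sense()["position"][:2]-[538.2,237.3]; print("tcp",q@ax,q@ay)
E
```

```text
nose 15 [-99.2 -23.2] [-99.4  24.2] shoulderR [-48.9  41.7] stem [-0.3  0.2]
nose 19 [-98.8 -22.9] [-98.9  23.8] shoulderR [-49.3  41.1] stem [-1.4  0.2]
kerb end [-96.5 -31.7] [-96.7  31.6] floor end [-98.4 -28.5] shoulder kerb outer right [-50.8  48.7]
tcp 4.517022912941682 0.16214585524177969
```

The foot is pitched about 0.1 rad nose-up in the hand and sits about 4 mm too far forward, with its shoulder on the shoulder kerb. I ease up, shift rearward and look again.

Request:
carry_out(
  series=[
    [[0,0,-0.08],[0,0,0],0],
    [[0,0,0],[0,0,0],0],
    [[-0.1,0,0],[0,0,0],0],
    [[-0.06,0,0],[0,0,0],0],
    [[0,0,0],[0,0,0],0],
    [[0,0,0],[0,0,0],0],
  ],
)

```text
time_s: 12.9
position: [545.3, 239.6, 116.9]
ee_rot: [-0.162, 0.987, -0.0, -0.0]
ft_force: [-0.7, -0.9, -5.0]
opening: 0.156
grasp_force: 30.0
```

```bash
cat > st.py <<'E'
from h import *
# stand pose from nose front edge, post ring etc. via edges: find nose corners semi-automatically from net mask
p=eyes.camera("wrist"); y=.325; ax=np.array([np.cos(y),np.sin(y)]); ay=np.array([-np.sin(y),np.cos(y)])
plan([537.6,237.2,113],0.325)
m=nets.cut_out(p,"sign_stand")
if m:
    k=m[0]["mask"]; r=np.where(k.any(1))[0]; print("conf",m[0]["confidence"],"top row",r[0])
    for d in(3,8,14):
        c=np.where(k[r[0]+d])[0]; print("row",r[0]+d,"cols",c[0],c[-1],"w",c[-1]-c[0]+1)
    q=at_z(p,np.where(k[r[0]+4])[0].mean(),r[0],15)[:2]-[538.2,237.3]; print("nose front in dock frame",q@ax,q@ay)
save(p,"last.png",1.5)
E
python3 st.py
```

```text
t 12.95 pos [545.3 239.6 117. ] toolx yaw 0.3257 tilt [-6.e-04 -4.e-04 -1.e+00] q [ 0.74  0.32 -0.31 -0.   -0.94 -1.99] open 0.159 F [-0.8 -0.7 -5.7]
turn units [-0.002 -0.007  0.007] shift units before turn [0.161 0.004 0.08 ] after turn [0.161 0.004 0.08 ]
conf 0.86 top row 70
row 73 cols 225 281 w 57
row 78 cols 225 281 w 57
row 84 cols 226 281 w 56
nose front in dock frame -99.35810878798388 -0.590322367080241
```

Request:
carry_out(
  series=[
    [[0,0,-0.2],[0,0,0],0],
    [[0,0,-0.2],[0,0,0],0],
    [[0,0,0],[0,-0.4,0],0],
    [[0,0,0],[0,-0.4,0],0],
    [[0,0,0],[0,-0.3,0],0],
    [[0,0,0],[0,0,0],0],
    [[0,0,0],[0,0,0],0],
    [[0,0,0],[0,0,0],0],
  ],
)

```text
time_s: 13.8
position: [545.8, 240.1, 138.1]
ee_rot: [-0.162, 0.985, 0.009, 0.054]
ft_force: [-0.5, -0.7, -6.8]
opening: 0.159
grasp_force: 30.0
```

```bash
cat >> st.py <<'E'
d=eyes.camera("side"); s=eyes.camera("scene")
i=d["frame"][195:355,150:290,::-1]; j=s["frame"][130:270,110:260,::-1]
cv2.imwrite("pics/sd.png",np.hstack([cv2.resize(i,(420,480),interpolation=cv2.INTER_CUBIC),cv2.resize(p["frame"][40:240,170:350,::-1],(380,480))]))
E
python3 st.py; python3 - <<'E'
import sys; sys.path.insert(0,".")
E
```

```text
t 13.85 pos [545.8 240.  137.9] toolx yaw 0.3257 tilt [ 0.1039  0.0353 -0.994 ] q [ 0.77  0.24 -0.41  0.06 -0.83 -2.06] open 0.157 F [ 0.1 -0.3 -7.1]
turn units [0.002 1.1   0.007] shift units before turn [ 0.227 -0.001  0.475] after turn [ 0.174 -0.001  0.497]
conf 0.82 top row 71
row 74 cols 225 282 w 58
row 79 cols 226 281 w 56
row 85 cols 226 281 w 56
nose front in dock frame -85.95905964149789 0.22389008619799017
```

View pics/sd.png

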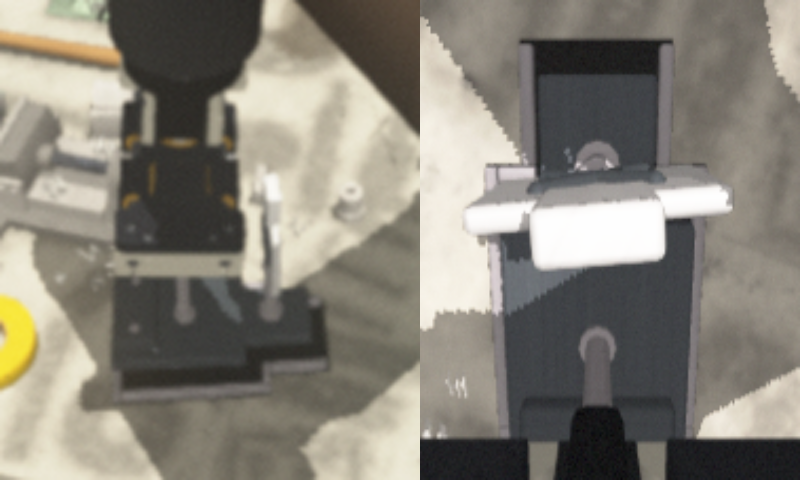

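The side and wrist crops show the stand hanging roughly level over the dock, inside the kerb outline, with the nose front about 13 mm behind the kerb end. I've already viewed more pictures than allowed, so from here I measure numerically only.

```bash
cat > pitch.py <<'E'
from h import *
from scipy.optimize import least_squares
import pickle
def toolframe(s):
    return Rn.from_quat(s["ee_rot"]).as_matrix(), np.array(s["position"])
def model(p,s,th,dx,pt):   # stand point pt(x,z) -> pixel row, stand pitched th (nose up) about handle point in tool frame
    M,o=toolframe(s); x,z=pt
    # tool coords: X=-x_stand, Z = -(z-129)+ (-18.8)
    X=-(x+dx); Z=-(z-128.9)
    c,sn=np.cos(th),np.sin(th)
    X2=c*X+sn*Z; Z2=-sn*X+c*Z     # nose (X>0) goes up (Z smaller)
    return proj(p,o+M@np.array([X2,0,Z2-18.8]))
E
python3 - <<'E'
from pitch import *
p=eyes.camera("wrist"); s=manip.sense()
for th in(0,.04,.08,.11,.14): print(th,[np.round(model(p,s,th,1,pt),1)[1] for pt in[(-95,12),(0,14),(-65,14)]])
print("w5 rows: nose 83.2 stem ~192.8 ; now nose 70.7 stem 183.7, post 105")
k=nets.cut_out(p,"sign_stand")[0]["mask"]; g=cv2.cvtColor(p["frame"],cv2.COLOR_RGB2GRAY).astype(int)
print(g[50:80,245].tolist(), g[50:80,262].tolist())
E
```

```text
0 [np.float64(85.3), np.float64(194.7), np.float64(122.0)]
0.04 [np.float64(79.0), np.float64(189.9), np.float64(116.6)]
0.08 [np.float64(72.7), np.float64(185.1), np.float64(111.2)]
0.11 [np.float64(67.9), np.float64(181.5), np.float64(107.1)]
0.14 [np.float64(63.0), np.float64(177.9), np.float64(103.1)]
w5 rows: nose 83.2 stem ~192.8 ; now nose 70.7 stem 183.7, post 105
[125, 123, 123, 122, 121, 118, 95, 41, 25, 24, 29, 34, 28, 35, 28, 27, 34, 32, 30, 32, 34, 56, 62, 68, 70, 65, 65, 69, 68, 66] [114, 113, 113, 111, 110, 110, 87, 40, 29, 29, 31, 32, 25, 31, 27, 29, 32, 29, 31, 25, 35, 60, 64, 64, 65, 64, 65, 67, 67, 68]
```

Request:
carry_out(
  series=[
    [[0,0,0],[0,0.3,0],0],
    [[0.1,0,0.1],[0,0,0],0],
    [[0,0,0.1],[0,0,0],0],
    [[0,0,0],[0,0,0],0],
    [[0,0,0],[0,0,0],0],
    [[0,0,0],[0,0,0],0],
  ],
)

```text
time_s: 14.7
position: [541.5, 238.4, 127.3]
ee_rot: [-0.162, 0.986, 0.007, 0.04]
ft_force: [-1.0, -0.4, -6.5]
opening: 0.164
grasp_force: 30.0
```

```bash
cat > rel.py <<'E'
from h import *
from pitch import model
p=eyes.camera("wrist"); s=manip.sense(); y=.325; ax=np.array([np.cos(y),np.sin(y)]); ay=np.array([-np.sin(y),np.cos(y)])
plan([537.6,237.2,113],0.325)
g=cv2.cvtColor(p["frame"],cv2.COLOR_RGB2GRAY).astype(float)
pr=g[40:100,240:268].mean(1); print("rows40-",pr.astype(int).tolist())
M=Rn.from_quat(s["ee_rot"]).as_matrix(); gp=s["position"]-18.8*M[:,2]
print("grasp pt in dock", np.round([(gp[:2]-[538.2,237.3])@ax,(gp[:2]-[538.2,237.3])@ay,gp[2]],1))
for th in(0,.04,.08,.12): print(th,[np.round(model(p,s,th,1,pt),1)[1] for pt in[(-95,12),(0,14)]])
for x,z in[(-98,3),(-96.6,11)]: print("dock pt",x,np.round(proj(p,[*(np.array([538.2,237.3])+ax*x),z]),1))
E
python3 rel.py
```

```text
t 14.75 pos [541.5 238.5 127.4] toolx yaw 0.326 tilt [ 0.0762  0.0258 -0.9968] q [ 0.77  0.26 -0.4   0.05 -0.84 -2.04] open 0.157 F [ 0.5  0.2 -6.5]
turn units [0.001 0.805 0.01 ] shift units before turn [0.105 0.001 0.28 ] after turn [0.082 0.001 0.288]
rows40- [123, 123, 123, 123, 123, 123, 123, 123, 123, 122, 121, 121, 120, 121, 122, 122, 122, 121, 119, 118, 117, 115, 115, 115, 115, 101, 57, 29, 30, 30, 37, 60, 65, 66, 66, 66, 66, 66, 66, 67, 66, 66, 66, 66, 66, 66, 66, 67, 67, 66, 66, 66, 66, 66, 66, 66, 67, 67, 71, 83]
grasp pt in dock [  2.    0.  146.1]
0 [np.float64(85.5), np.float64(194.9)]
0.04 [np.float64(79.2), np.float64(190.1)]
0.08 [np.float64(72.8), np.float64(185.3)]
0.12 [np.float64(66.4), np.float64(180.5)]
dock pt -98 [253.5  66.6]
dock pt -96.6 [253.5  67.8]
```

```bash
python3 - <<'E'
from h import *
p=eyes.camera("wrist"); y=.325; ax=np.array([np.cos(y),np.sin(y)]); ay=np.array([-np.sin(y),np.cos(y)]); D=np.array([538.2,237.3])
for n,v,z in[("nose",70.3,29.2),("floor end",65.9,3),("stemring guess",0,0)][:2]: q=at_z(p,253.5,v,z)[:2]-D; print(n,q@ax,q@ay)
# stem ring: profile along column band through 254
g=cv2.cvtColor(p["frame"],cv2.COLOR_RGB2GRAY).astype(int); print(g[170:205,250:258].mean(1).astype(int).tolist())
k=nets.cut_out(p,"sign_stand")[0]["mask"]
for r in(74,80,150,165,180): c=np.where(k[r])[0]; print(r,c[0],c[-1])
# lateral: nose edges and kerb edges at row 80
print(g[80,212:240].tolist()); print(g[80,270:298].tolist())
E
```

```text
nose -93.77087232295669 0.06439247866711799
floor end -98.53501594137748 0.05298173584766528
[67, 66, 66, 65, 66, 77, 99, 120, 127, 121, 107, 96, 94, 92, 94, 94, 94, 94, 94, 95, 93, 94, 93, 95, 93, 94, 94, 95, 93, 93, 94, 93, 94, 95, 95]
74 225 281
80 226 280
150 209 299
165 209 298
180 210 297
[115, 117, 115, 114, 114, 120, 125, 124, 125, 122, 107, 73, 44, 29, 58, 65, 64, 64, 67, 67, 67, 66, 68, 64, 66, 70, 69, 69]
[68, 66, 69, 65, 66, 66, 64, 69, 68, 64, 62, 58, 38, 64, 102, 117, 125, 124, 122, 121, 115, 118, 116, 116, 115, 115, 115, 116]
```

Request:
carry_out(
  series=[
    [[0.01,0,0.08],[0,0,0],0],
    [[0.01,0,0.08],[0,0,0],0],
    [[0.005,0,0.06],[0,0,0],0],
    [[0,0,0],[0,0,0],0],
    [[0,0,0],[0,0,0],0],
  ],
)

```text
time_s: 15.35
position: [541.1, 238.2, 115.9]
ee_rot: [-0.162, 0.986, 0.006, 0.039]
ft_force: [-0.6, 0.0, -6.6]
opening: 0.16
grasp_force: 30.0
```

```bash
python3 rel.py
```

```text
t 15.4 pos [541.2 238.3 116.1] toolx yaw 0.3259 tilt [ 0.0758  0.0255 -0.9968] q [ 0.77  0.27 -0.41  0.05 -0.82 -2.04] open 0.157 F [ 0.4  0.9 -6.5]
turn units [-0.     0.8    0.009] shift units before turn [0.08  0.002 0.057] after turn [0.075 0.002 0.063]
rows40- [123, 123, 123, 122, 123, 124, 124, 123, 123, 121, 121, 120, 121, 122, 122, 122, 121, 120, 119, 117, 116, 115, 114, 114, 114, 100, 57, 30, 29, 30, 37, 60, 65, 65, 66, 66, 66, 66, 66, 66, 66, 67, 66, 66, 66, 66, 66, 66, 66, 67, 66, 66, 66, 66, 66, 66, 66, 67, 71, 84]
grasp pt in dock [  1.7   0.  134.9]
0 [np.float64(85.6), np.float64(195.1)]
0.04 [np.float64(79.4), np.float64(190.3)]
0.08 [np.float64(73.0), np.float64(185.5)]
0.12 [np.float64(66.6), np.float64(180.7)]
dock pt -98 [253.6  66.6]
dock pt -96.6 [253.6  67.8]
```

The foot is below the kerb's top with no contact force. I set it down.

Request:
carry_out(
  series=[
    [[0,0,0.04],[0,0,0],0],
    [[0,0,0.03],[0,0,0],0],
    [[0,0,0],[0,0,0],0],
    [[0,0,0],[0,0,0],0],
  ],
)

```text
time_s: 15.8
position: [541.7, 238.5, 113.0]
ee_rot: [-0.162, 0.986, 0.007, 0.04]
ft_force: [1.2, 0.6, -3.1]
opening: 0.159
grasp_force: 30.0
```

Request:
carry_out(
  series=[
    [[0,0,0],[0,0,0],0.6],
    [[0,0,0],[0,0,0],0.6],
    [[0,0,0],[0,0,0],0.6],
    [[0,0,0],[0,0,0],0.6],
    [[0,0,-0.3],[0,0,0],0.6],
    [[0,0,-0.6],[0,0,0],0.6],
    [[0,0,-0.7],[0,0,0],0.6],
    [[0,0,-0.4],[0,0.4,0],0.35],
    [[0,0,0],[0,0.4,0],0.35],
    [[0,0,0],[0,0,0],0.35],
    [[0,0,0],[0,0,0],0.35],
  ],
)

```text
time_s: 16.9
position: [533.7, 235.6, 211.7]
ee_rot: [-0.162, 0.987, -0.0, 0.0]
ft_force: [-0.8, -0.0, -0.2]
opening: 0.364
grasp_force: 0.0
```

```bash
python3 - <<'E'
from h import *
p=eyes.camera("wrist"); y=.325; ax=np.array([np.cos(y),np.sin(y)]); ay=np.array([-np.sin(y),np.cos(y)]); D=np.array([538.2,237.3])
import pickle; pickle.dump(p,open("w9.pkl","wb"))
g=cv2.cvtColor(p["frame"],cv2.COLOR_RGB2GRAY).astype(float)
plan([*(D-65*ax),200],.325)
for x,z in[(-98,3),(-95,15),(-65,159),(0,15)]: print(x,z,np.round(proj(p,[*(D+ax*x),z]),1))
c=proj(p,[*(D-95*ax),15]); r=int(c[1]); print(r,g[r-20:r+15,int(c[0])-10:int(c[0])+10].mean(1).astype(int).tolist())
for n in("sign_stand","flag_tab"):
  for d in nets.cut_out(p,n)[:1]:
    k=d["mask"].astype(np.uint8); print(n,d["confidence"],np.round(d["rect"],1)); rr=np.where(k.any(1))[0]
    for q in range(rr[0],rr[-1],4): c=np.where(k[q])[0]; print(q,c[0],c[-1],end="; ")
E
```

```text
t 16.95 pos [533.5 235.5 211.6] toolx yaw 0.3255 tilt [-2.e-04 -4.e-04 -1.e+00] q [ 0.75  0.22 -0.22  0.   -1.13 -2.  ] open 0.356 F [ 0.4 -0.4 -1.1]
turn units [-0.004 -0.003  0.005] shift units before turn [1.199 0.005 0.232] after turn [1.199 0.004 0.232]
-98 3 [253.6  93.7]
-95 15 [253.6  95.8]
-65 159 [253.6 130. ]
0 15 [253.6 175.2]
95 [125, 125, 124, 125, 126, 125, 124, 123, 122, 123, 124, 124, 122, 120, 118, 117, 118, 113, 69, 30, 29, 32, 44, 64, 67, 67, 67, 67, 67, 67, 66, 66, 67, 67, 66]
sign_stand 0.62 [253.6 129.   75.2  21.6]
119 253 253; 123 238 288; 127 221 290; 131 217 283; 135 218 270; flag_tab 0.91 [254.8 130.2  71.4  22.9]
119 251 255; 123 236 288; 127 223 290; 131 218 282; 135 219 270;
```

Request:
carry_out(
  series=[
    [[0,0,0],[0,0,-1],0.35],
    [[0,0,0],[0,0,-1],0.35],
    [[0,0,0],[0,0,-1],0.35],
    [[0,0,0],[0,0,-1],0.35],
    [[0,0,0],[0,0,-1],0.35],
    [[0,0,0],[0,0,-1],0.35],
    [[0,0,0],[0,0,-1],0.35],
    [[0,0,0],[0,0,-1],0.35],
    [[0,0,0],[0,0,-1],0.35],
    [[0,0,0],[0,0,-1],0.35],
    [[0,0,0],[0,0,-1],0.35],
    [[0,0,0],[0,0,-1],0.35],
  ],
)

```text
time_s: 18.25
position: [533.4, 235.6, 212.0]
ee_rot: [-0.693, 0.721, -0.0, -0.0]
ft_force: [0.5, 0.1, -0.3]
opening: 0.35
grasp_force: 0.0
```

Request:
carry_out(
  series=[
    [[0,0,0],[0,0,-1],0.35],
    [[0,0,0],[0,0,-1],0.35],
    [[0,0,0],[0,0,-1],0.35],
    [[0,0,0],[0,0,-1],0.35],
    [[0,0,0],[0,0,0],0.35],
    [[0,0,0],[0,0,0],0.35],
  ],
)

```text
time_s: 18.85
position: [533.6, 235.7, 212.1]
ee_rot: [0.82, -0.572, 0.0, 0.0]
ft_force: [-0.7, 0.5, 0.0]
opening: 0.351
grasp_force: 0.0
```

```bash
python3 - <<'E'
from h import *
import pickle; p=pickle.load(open("w9.pkl","rb"))
k=nets.cut_out(eyes.camera("scene"),"flag_tab")
plan([478,217,190],1.92)
s=eyes.camera("side"); D=np.array([538.2,237.3]); ax=np.array([np.cos(.325),np.sin(.325)])
for c in("scene","side"):
  q=eyes.camera(c)
  for d in nets.cut_out(q,"flag_tab")[:1]: 
    k=d["mask"]; rr=np.where(k.any(1))[0]; print(c,d["confidence"],np.round(d["rect"],1),"top rows mean col",np.where(k[rr[0]+1])[0].mean(),rr[0])
  print("pred tab top",np.round(proj(q,[*(D-63.5*ax),159]),1),"pred tab axis mid",np.round(proj(q,[*(D-63.5*ax),102]),1),"left/right half-mm/px",np.round(proj(q,[*(D-53.5*ax),159]),1))
E
```

```text
t 18.95 pos [533.7 235.7 212.2] toolx yaw 1.9237 tilt [-0.e+00 -1.e-04 -1.e+00] q [ 0.75  0.22 -0.22  0.   -1.13 -0.4 ] open 0.346 F [ 0.7  0.5 -0.1]
turn units [ 0.001 -0.001  0.037] shift units before turn [-0.033  1.174  0.445] after turn [-0.029  1.174  0.445]
scene 0.69 [172.5 171.2  26.   27.5] top rows mean col 170.0 155
pred tab top [169.4 155.6] pred tab axis mid [171.7 173.7] left/right half-mm/px [171.3 154. ]
side 0.56 [242.3 277.9   7.7  34.4] top rows mean col 241.5 261
pred tab top [242.3 263.8] pred tab axis mid [243.  280.9] left/right half-mm/px [237.5 264.1]
```

Request:
carry_out(
  series=[
    [[0,0.4,0],[0,0,0],0.35],
    [[-0.03,0.5,0],[0,0,0],0.35],
    [[0,0.27,0],[0,0,0],0.35],
    [[0,0,0.4],[0,0,0],0.35],
    [[0,0,0],[0,0,0],0.35],
    [[0,0,0],[0,0,0],0.35],
  ],
)

```text
time_s: 19.8
position: [478.6, 216.9, 192.5]
ee_rot: [0.821, -0.571, 0.0, 0.0]
ft_force: [-0.2, 0.7, 1.3]
opening: 0.351
grasp_force: 0.0
```

```bash
python3 - <<'E'
from h import *
plan([478,217,133])
p=eyes.camera("wrist"); D=np.array([538.2,237.3]); ax=np.array([np.cos(.325),np.sin(.325)]);ay=np.array([-ax[1],ax[0]])
for d in nets.cut_out(p,"flag_tab")[:1]: print(d["confidence"],np.round(d["rect"],1)); r=cv2.minAreaRect(cv2.findNonZero(d["mask"].astype(np.uint8))); print(r)
print("pred tab top",np.round(proj(p,[*(D-63.5*ax),159]),1),"plate ends", [np.round(proj(p,[*(D-63.5*ax+w*ay),130]),1) for w in(-30,30)], "tab far edge",[np.round(proj(p,[*(D-63.5*ax+w*ay),159]),1) for w in(-12,12)])
g=cv2.cvtColor(p["frame"],cv2.COLOR_RGB2GRAY)
for v in range(190,290,10): print(v,g[v,226:290:3].tolist())
E
```

```text
t 19.8 pos [478.6 216.9 192.5] toolx yaw 1.9259 tilt [-2.e-04 -6.e-04 -1.e+00] q [ 0.8   0.14 -0.37  0.   -1.07 -0.44] open 0.351 F [-0.2  0.7  1.3]
turn units [0. 0. 0.] shift units before turn [-0.007  0.01   1.191] after turn [-0.007  0.01   1.191]
0.73 [252.5 198.6  16.3  82.3]
((253.3927001953125, 198.5299072265625), (79.10624694824219, 14.102958679199219), 88.45184326171875)
pred tab top [253.6 218. ] plate ends [array([254.7, 168.4]), array([252.4, 239.2])] tab far edge [array([254.1, 201.9]), array([253.1, 233.6])]
190 [67, 66, 66, 65, 65, 67, 66, 57, 132, 174, 161, 48, 64, 67, 65, 64, 66, 67, 37, 126, 118, 114]
200 [61, 63, 64, 66, 36, 124, 106, 117, 129, 125, 129, 124, 110, 107, 105, 111, 113, 120, 124, 130, 135, 132]
210 [119, 122, 122, 119, 122, 122, 98, 134, 181, 174, 178, 170, 109, 116, 113, 111, 121, 127, 121, 117, 114, 110]
220 [145, 146, 146, 146, 147, 148, 143, 129, 180, 181, 183, 179, 132, 118, 112, 109, 112, 111, 110, 115, 113, 154]
230 [19, 126, 126, 131, 126, 126, 126, 133, 174, 180, 179, 174, 137, 142, 140, 139, 129, 210, 89, 26, 26, 111]
240 [17, 131, 131, 137, 130, 131, 127, 126, 126, 123, 116, 118, 115, 112, 119, 196, 193, 189, 64, 19, 26, 25]
250 [15, 115, 119, 122, 125, 127, 133, 140, 139, 132, 125, 120, 113, 112, 108, 107, 189, 200, 44, 20, 25, 20]
260 [69, 69, 66, 69, 70, 68, 69, 70, 67, 70, 70, 69, 73, 69, 73, 71, 70, 70, 72, 67, 69, 71]
270 [68, 76, 73, 75, 74, 75, 77, 77, 74, 74, 74, 76, 76, 76, 76, 78, 76, 75, 72, 76, 72, 75]
280 [221, 213, 211, 212, 205, 202, 209, 193, 181, 182, 180, 187, 187, 184, 182, 182, 180, 188, 184, 188, 21, 40]
```

The tab lies exactly where predicted, centred between the fingers. I descend and close on it.

Request:
carry_out(
  series=[
    [[0,0,0.4],[0,0,0],0.35],
    [[0,0,0.4],[0,0,0],0.35],
    [[0,0,0.3],[0,0,0],0.35],
    [[0,0,0.08],[0,0,0],0.35],
    [[0,0,0],[0,0,0],0],
    [[0,0,0],[0,0,0],0],
    [[0,0,0],[0,0,0],0],
    [[0,0,0],[0,0,0],0],
    [[0,0,0],[0,0,0],0],
    [[0,0,0],[0,0,0],0],
  ],
)

```text
time_s: 20.9
position: [478.4, 217.0, 134.1]
ee_rot: [0.821, -0.571, 0.0, -0.0]
ft_force: [-4.1, 0.1, 6.4]
opening: 0.115
grasp_force: 30.0
```

Request:
carry_out(
  series=[
    [[0,0,0],[0,0,-0.5],0],
    [[0,0,0],[0,0,-1],0],
    [[0,0,0],[0,0,-1],0],
    [[0,0,0],[0,0,-1],0],
    [[0,0,0],[0,0,-1],0],
    [[0,0,0],[0,0,-1],0],
    [[0,0,0],[0,0,-1],0],
    [[0,0,0],[0,0,-1],0],
    [[0,0,0],[0,0,-1],0],
    [[0,0,0],[0,0,-1],0],
    [[0,0,0],[0,0,-1],0],
    [[0,0,0],[0,0,0],0],
  ],
)

```text
time_s: 22.1
position: [478.4, 217.0, 134.1]
ee_rot: [0.997, -0.081, 0.0, -0.0]
ft_force: [-3.3, -0.1, 6.0]
opening: 0.111
grasp_force: 30.0
```

Request:
carry_out(
  series=[
    [[0,0,0],[0,0,-1],0],
    [[0,0,0],[0,0,-1],0],
    [[0,0,0],[0,0,-1],0],
    [[0,0,0],[0,0,-1],0],
    [[0,0,0],[0,0,-1],0],
    [[0,0,0],[0,0,-1],0],
    [[0,0,0],[0,0,-1],0],
    [[0,0,0],[0,0,-1],0],
    [[0,0,0],[0,0,-1],0],
    [[0,0,0],[0,0,-1],0],
    [[0,0,0],[0,0,0],0],
  ],
)

```text
time_s: 23.2
position: [478.4, 217.1, 134.1]
ee_rot: [0.914, 0.407, 0.0, -0.0]
ft_force: [-3.7, 0.4, 5.8]
opening: 0.108
grasp_force: 30.0
```

Request:
carry_out(
  series=[
    [[0,0,0],[0,0,-1],0],
    [[0,0,0],[0,0,-1],0],
    [[0,0,0],[0,0,-1],0],
    [[0,0,0],[0,0,-1],0],
    [[0,0,0],[0,0,-1],0],
    [[0,0,0],[0,0,-1],0],
    [[0,0,0],[0,0,-1],0],
    [[0,0,0],[0,0,-1],0],
    [[0,0,0],[0,0,-1],0],
    [[0,0,0],[0,0,-1],0],
    [[0,0,0],[0,0,-0.6],0],
    [[0,0,0],[0,0,0],0],
  ],
)

```text
time_s: 24.4
position: [478.4, 217.1, 134.1]
ee_rot: [0.583, 0.812, 0.0, 0.0]
ft_force: [-4.0, 0.3, 6.3]
opening: 0.112
grasp_force: 30.0
```

```bash
python3 - <<'E'
from h import *
plan([478,217,200],0.325+1.5708-3.1416)
E
```

```text
t 24.4 pos [478.4 217.1 134.1] toolx yaw -1.245 tilt [ 5.e-04  5.e-04 -1.e+00] q [ 0.8   0.2  -0.44 -0.   -0.93  2.67] open 0.112 F [-4.   0.3  6.3]
turn units [ 0.006 -0.004  0.008] shift units before turn [ 0.002 -0.007 -1.319] after turn [ 1.000e-03 -8.000e-03 -1.319e+00]
```

Request:
carry_out(
  series=[
    [[0,0,0],[0,0,0],0.35],
    [[0,0,0],[0,0,0],0.35],
    [[0,0,0],[0,0,0],0.35],
    [[0,0,0],[0,0,0],0.35],
    [[0,0,-0.5],[0,0,0],0.35],
    [[0,0,-0.8],[0,0,0],0.35],
    [[0,0,-0.8],[0,0,0],0.35],
    [[0,0,-0.8],[0,0,0],0.35],
    [[0,0,0],[0,0,1],0.35],
    [[0,0,0],[0,0,1],0.35],
    [[0,0,0],[0,0,1],0.35],
    [[0,0,0],[0,0,1],0.35],
  ],
)

```text
time_s: 25.6
position: [478.4, 216.8, 278.3]
ee_rot: [0.735, 0.678, 0.0, -0.0]
ft_force: [-0.5, 0.0, 0.2]
opening: 0.351
grasp_force: 0.0
```

Request:
carry_out(
  series=[
    [[0,0,0],[0,0,1],1],
    [[0,0,0],[0,0,1],1],
    [[0,0,0],[0,0,1],1],
    [[0,0,0],[0,0,1],1],
    [[0,0,0],[0,0,1],1],
    [[0,0,0],[0,0,1],1],
    [[0,0,0],[0,0,1],1],
    [[0,0,0],[0,0,1],1],
    [[0,0,0],[0,0,1],1],
    [[0,0,0],[0,0,1],1],
    [[0,0,0],[0,0,1],1],
    [[0,0,0],[0,0,0.7],1],
  ],
)

```text
time_s: 26.8
position: [478.4, 216.8, 278.2]
ee_rot: [0.987, 0.159, -0.0, 0.0]
ft_force: [0.6, 0.0, 0.3]
opening: 1.005
grasp_force: 0.0
```

```bash
python3 - <<'E'
from h import *
plan([540,238,300],0.325-3.1416)
E
```

```text
t 26.8 pos [478.4 216.8 278.2] toolx yaw -2.8215 tilt [-2.e-04 -1.e-04 -1.e+00] q [ 0.8   0.08 -0.23 -0.   -1.26  1.09] open 1.005 F [0.6 0.  0.3]
turn units [ 0.001  0.002 -0.049] shift units before turn [ 1.303 -0.015 -0.437] after turn [ 1.303 -0.008 -0.437]
```

```bash
cat > prof.py <<'E'
from h import *
from scipy.ndimage import map_coordinates
def run(cam,lines,D=np.array([538.2,237.3]),y=.325):
    p=eyes.camera(cam); ax=np.array([np.cos(y),np.sin(y)]);ay=np.array([-ax[1],ax[0]])
    g=cv2.cvtColor(p["frame"],cv2.COLOR_RGB2GRAY).astype(float)
    for n,a,b,z in lines:
        t=np.linspace(0,1,int(np.hypot(b[0]-a[0],b[1]-a[1]))+1)[:,None]; L=np.array(a)*(1-t)+np.array(b)*t
        uv=np.array([proj(p,[*(D+x*ax+w*ay),z]) for x,w in L]); v=map_coordinates(g,[uv[:,1],uv[:,0]],order=1,mode="nearest")
        print(n,np.round(uv[0]),v.astype(int).tolist())
    return p
E
python3 - <<'E'
from prof import *
p=run("wrist",[("rear y+36 z11",(75,36),(35,36),11),("rear y-36 z11",(75,-36),(35,-36),11),("rear y0",(75,15),(45,15),11),("left x30",(35,-55),(35,-30),11),("right x30",(35,55),(35,30),11),("left x10",(10,-55),(10,-30),11),("right x10",(10,55),(10,30),11)])
ax=np.array([np.cos(.325),np.sin(.325)]);D=np.array([538.2,237.3])
for n in("stand_handle","flag"):
  for d in nets.cut_out(p,n)[:1]: print(n,d["confidence"],np.round(d["rect"],1), cv2.minAreaRect(cv2.findNonZero(d["mask"].astype(np.uint8))))
for x,z in[(0,153),(-65,159),(-65,130),(55,15)]: print(x,z,np.round(proj(p,[*(D+x*ax),z]),1))
c=-np.array(p["R"]).T@p["t"]; print(c)
E
```

```text
rear y+36 z11 [227.  61.] [180, 180, 181, 184, 187, 187, 185, 182, 181, 154, 168, 192, 199, 180, 147, 107, 67, 37, 34, 45, 58, 62, 62, 63, 63, 62, 63, 62, 61, 61, 60, 61, 62, 62, 61, 61, 62, 62, 61, 58, 59]
rear y-36 z11 [279.  60.] [128, 131, 133, 137, 138, 139, 140, 142, 140, 133, 128, 129, 127, 123, 110, 87, 59, 40, 40, 50, 58, 61, 64, 64, 61, 61, 61, 61, 62, 62, 62, 60, 59, 62, 62, 62, 63, 61, 60, 59, 59]
rear y0 [242.  61.] [224, 223, 214, 177, 144, 132, 131, 131, 130, 123, 123, 125, 123, 119, 108, 88, 59, 37, 37, 45, 54, 55, 60, 63, 63, 63, 64, 64, 64, 65, 64]
left x30 [293.  91.] [146, 147, 144, 144, 134, 115, 117, 120, 123, 124, 115, 90, 50, 34, 26, 30, 56, 60, 60, 59, 60, 56, 53, 59, 61, 62]
right x30 [214.  92.] [113, 112, 109, 106, 107, 106, 105, 114, 119, 122, 120, 100, 72, 43, 40, 50, 61, 66, 65, 59, 50, 54, 58, 61, 62, 62]
left x10 [292. 110.] [136, 134, 133, 131, 127, 117, 112, 122, 123, 121, 115, 86, 53, 26, 29, 45, 58, 62, 64, 64, 63, 64, 63, 62, 62, 61]
right x10 [214. 110.] [132, 133, 133, 132, 127, 118, 113, 114, 120, 120, 119, 106, 71, 46, 41, 55, 61, 65, 67, 66, 64, 63, 61, 64, 64, 63]
stand_handle 0.81 [251.1 133.6  54.1 117.7] ((253.0, 133.5), (117.0, 58.0), 90.0)
flag 0.72 [252.3 177.6  53.7  25.9] ((252.95330810546875, 177.2529296875), (26.697906494140625, 54.019596099853516), 86.42366790771484)
0 153 [253.1 120.7]
-65 159 [253.4 188. ]
-65 130 [253.4 181.1]
55 15 [253.1  75.8]
[547.83644396 240.01915156 437.03170983]
```

```bash
python3 - <<'E'
from prof import *
p=run("wrist",[("plate y+24",(-52,24),(-78,24),130),("plate y-24",(-52,-24),(-78,-24),130),("plate y+17",(-52,17),(-78,17),130),("plate y-17",(-52,-17),(-78,-17),130),("tab y+8",(-52,8),(-78,8),159),("tab y-8",(-52,-8),(-78,-8),159)])
q=eyes.camera("scene"); D=np.array([538.2,237.3]); ax=np.array([np.cos(.325),np.sin(.325)]);ay=np.array([-ax[1],ax[0]])
g=cv2.cvtColor(q["frame"],cv2.COLOR_RGB2GRAY)
# rectified face seen from nose: rows z 130..74, cols y +30..-30, x=-69 (nose side face)
from scipy.ndimage import map_coordinates
for z in range(129,74,-5):
    uv=np.array([proj(q,[*(D-68*ax+w*ay),z]) for w in range(30,-31,-5)]); print(z,map_coordinates(g.astype(float),[uv[:,1],uv[:,0]],order=1).astype(int).tolist())
E
```

```text
plate y+24 [231. 169.] [117, 115, 117, 117, 120, 119, 119, 119, 121, 135, 159, 174, 170, 160, 139, 126, 126, 129, 128, 128, 129, 128, 130, 131, 131, 131, 133]
plate y-24 [276. 169.] [118, 119, 120, 119, 118, 118, 120, 119, 131, 176, 225, 247, 249, 243, 214, 138, 125, 124, 126, 127, 128, 128, 126, 124, 122, 124, 128]
plate y+17 [238. 169.] [118, 118, 117, 117, 118, 118, 119, 118, 120, 135, 157, 171, 169, 155, 120, 103, 117, 121, 120, 119, 117, 112, 111, 111, 106, 106, 108]
plate y-17 [269. 169.] [120, 120, 121, 122, 120, 120, 119, 118, 129, 172, 222, 247, 250, 242, 207, 119, 114, 111, 110, 110, 108, 110, 109, 109, 108, 109, 112]
tab y+8 [245. 175.] [108, 119, 119, 121, 123, 123, 125, 144, 169, 178, 179, 177, 172, 170, 166, 161, 138, 119, 113, 113, 112, 112, 113, 111, 109, 107, 108]
tab y-8 [262. 175.] [107, 120, 122, 121, 122, 121, 131, 184, 236, 250, 252, 252, 252, 252, 252, 250, 222, 141, 123, 121, 122, 122, 121, 121, 117, 113, 111]
129 [110, 116, 118, 119, 118, 114, 115, 114, 120, 140, 150, 148, 134]
124 [106, 108, 117, 116, 106, 91, 86, 84, 103, 129, 141, 141, 134]
119 [101, 108, 117, 101, 74, 84, 91, 89, 93, 109, 132, 143, 133]
114 [105, 114, 112, 78, 86, 114, 117, 115, 102, 89, 119, 139, 129]
109 [109, 116, 101, 73, 103, 120, 120, 119, 110, 90, 108, 137, 129]
104 [109, 115, 100, 79, 106, 119, 120, 120, 116, 90, 108, 138, 125]
99 [115, 119, 104, 82, 96, 114, 119, 119, 108, 81, 115, 140, 122]
94 [134, 123, 111, 93, 86, 95, 103, 97, 80, 86, 126, 140, 121]
89 [142, 125, 118, 109, 94, 83, 78, 77, 88, 112, 131, 138, 123]
84 [145, 126, 117, 117, 108, 100, 95, 99, 111, 118, 123, 133, 123]
79 [134, 112, 103, 95, 92, 91, 92, 94, 94, 88, 89, 102, 84]
```

The plate lies squarely across the stand and a ring shows clearly over the nose end. The robot is clear of everything, so I hand the job in.

```bash
python3 -c "
from h import *
print(workorder.sign_off())"
```

```text
the job is handed in; nothing more can be done
None
```

The job is handed in: by my measurements the stand is seated in the dock nose to nose and the flag's ring side faces squarely out over the nose end (sign-off returned no verdict), but I viewed 12 pictures, over the limit of 10.

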